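# Tighten the sight-glass ring with the pin spanner

## Task

Take the two-pin spanner from its wooden rest and seat both its pins fully in the two holes of the steel retaining ring on the gear housing, feeling gently for the holes. Turn the ring clockwise, seen from above, until it stops with the sight glass drawn fully home; never press or turn hard. Then lift the spanner out and lay it back on its rest, pins down, leaving the things around undisturbed.

Things in the scene. Friction and masses are not known exactly. Their poses are not given: they have to be found in the camera images.
- spanner: Loose two-pin spanner, 0.21 to 0.38 kg, grip up on its rest. Steel bar 86 (x) x 20 (y) x 10 (z) mm; origin at the centre of the bar's underside, z up. Two 6 mm steel pins with round ends point down at x = -31 and +31 mm, reaching 10 mm below the origin. Half a turn about z gives the same spanner.
- spanner_grip (a point): Middle of the spanner's flat black upright grip, 33 mm above the spanner's origin, same axes. The grip is 34 (x) x 14 (y) x 46 (z) mm and stands on the middle of the bar's top, from 10 to 56 mm above the spanner's origin; pinch it across its 14 mm thickness (y).
- rest: Fixed wooden block 40 (x) x 72 (y) mm; origin at the centre of its underside, on the bench. The spanner's bar lies across it along x on the seat 26 mm above the bench, between two low cheeks (34 mm apart in y, 6.5 mm high above the seat), its pins hanging free past both ends of the block.
- housing: Fixed grey gear housing with a round sight-glass port on top; square foot 120 x 120 mm, round body up to 102 mm in diameter; origin at the centre of the underside, z up. Its x axis is the ring's home line. Turning the ring with the spanner may be felt at the wrist as up to 0.6 N m near home, more only at the stop. Spanner and ring should not press on each other with over 60 N.
- home_mark (a point): One of two small ribs on the housing's rim, 46 mm from the ring's axis on +x of the housing; the other is opposite. With the ring home its two holes are in line with the ribs. Where the holes stand is not measured: at the start they lie somewhere 0.5 to 0.95 rad counter-clockwise (seen from above) of the ribs. Clockwise the ring turns to a hard stop at the home line.
- ring_face (a point): Fixed point on the ring's vertical axis, level with its top face, 78 mm above the bench. The steel ring (outer diameter 80, bore 44, 12 mm thick) turns but does not rise. Two through holes of 9 mm, 12 mm deep, opposite each other 31 mm from the axis. With the pins in, the spanner's bar lies on the ring's face and its origin is at this point. Friction holds the ring: 0.22 N m, 0.35 in the last part.
- glass (a joint): Height of the sight glass in the ring's bore, in m: 0 = drawn fully home on its seal, 0.004 = loose, as at the start. It does not move in the first part of the ring's turn and sinks evenly, 4 mm, in the last 0.35 rad. It stays where the ring leaves it. Pins pressed on the ring's face with under 8 N slide over it without turning it.
- tip_box: Bystander: small cardboard box 45 x 70 x 29 mm; origin at the centre of its underside.
- pliers: Bystander: combination pliers lying flat, 48 x 183 x 14 mm; origin at the centre of the underside.
- big_nut: Bystander: bright hexagon nut 30 x 34 x 24 mm lying on the bench; origin at the centre of its underside.

How it is judged:
By the outcome, as a careful person would: the job done as asked, in the order asked, and still so for the second after the job is handed in, with the robot touching nothing.
It also fails if it takes over 72 s, if anything falls off the work surface, if the arm or the gripper's body presses on something with over 40 N, if the wrist force passes 120 N, or if a joint passes its speed limit or range.

## Robot

A 6-joint arm with a two-finger parallel gripper is mounted at the origin on the work surface; the furniture and walls round the work are solid. World frame = base frame: x ahead of the robot, y to its left, z up, the work surface at z = 0. Lengths are in m, angles in rad, forces in N, time in s.
With the tool pointing down it reaches from about 0.25 to 0.8 m from the base axis. Payload 3.9 kg.
Tool frame: the origin (TCP) lies on the centre line of the jaws, within the pads' length; the fingertips stand 17 mm ahead of it and the grasp point (between the pads) lies 2 mm behind it (arm.tip_reach is the distance from the TCP to the fingertips, in m); z points along the fingers, y is the line along which they close (so a half turn about z gives the same grasp; the last joint's range is limited). The gripper opens to 85 mm and grips with 20 to 120 N. Pads are 22 mm wide; open, the fingers measure 114 mm over their backs; the gripper's body (76 mm by 85 mm) begins 54 mm behind the grasp point. The pads swing forward as they close: fully open they stand 13 mm farther back than shut.
Start: joints at [1.141, 0.26, -0.138, 1.173, 0, 1.571], TCP at [0.219, 0.477, 0.248] pointing down, gripper open.
Joint ranges: [-2.78, 2.78], [-0.83, 1.72], [-1.28, 1.37], [-1.9, 2.12], [-1.57, 1.48], [-3.14, 3.14]. Speed limits (rad/s): [2.57, 2.57, 3.14, 3.14, 3.14, 3.14].

## Interface

Orientations are given as a unit quaternion [x, y, z, w].
In Python, from cell import arm, eyes, job gives the robot as it stands. The module is installed in compiled form; this text tells all that it offers.
- The arm moves only by the tool play_rows, never from a script. Its argument "moves" is a list of rows, each an object of numbers: "x", "y", "z": the shift along the world's x, y, z in units of 30 mm (1.0 is 30 mm); "ax", "ay", "az": the turn, a rotation vector about the world's x, y, z in units of 5 degrees (1.0 is 5 degrees). In form: [{"x": .., "y": .., "z": .., "ax": .., "ay": .., "az": ..}, ...]. A call has 1 to 8 rows; each row shifts and turns the commanded pose from where the row before left it; what a row does not reach is not made up. A row lasts 1/10 s, in which the tool goes at most 50 mm and 8.59 degrees, less where a joint would pass 70% of its speed; a pose out of reach is approached as far as the arm can. A call is refused whole if a number of a shift passes 1 or a number of a turn 1, either way. A call with a gripper value outside its range is refused whole. "gripper" is the opening, from -1 (shut) to 1 (fully open), set as the call begins (left out, the last holds). The fingers move at their own pace and stop on an object; "force" is the grip in N (left out, the last holds). Time passes only in rows, so rows that do not move let the fingers close. It gives the time, the measured TCP pose, the force, the opening and the grip force at its end, in the units of the state.
- arm.sense(): the state, without advancing time (a new reading comes with each control period).
- eyes.capture(name): name is "scene" or "top" or "wrist"; returns a dict with "pixels" (400x640x3 uint8, red, green, blue), "z_map" (400x640 float32, m along the optical axis (not along the pixel's ray), 0 where there is no reading), "mtx" (3x3 intrinsics, pixels), "eye" and "rotation" of the camera in the world. Camera axes: x right, y up, looking along -z (the intrinsics and any distortion apply to the point x, -y, -z); pixel columns grow to the right and rows downward; lengths in m; the calibration is good to about 2 mm. A picture is of the moment at which its call begins.
- job.finish_job(): hands the job in; it is judged then, once.
The state is a dict: "t": time; "joints": joint angles; "joint_velocities": joint speeds; "tau": joint torques, N m; "tool_pos": TCP position; "orientation": TCP orientation; "contact_force": force on the tool from outside, world axes, zero at the start; "moment": the same for the moment, N m; "grip_width": finger opening in m; "grip_force": force on a finger pad.
Only numpy, scipy, OpenCV 4.12 (cv2) and the standard library are available. Lean on these libraries where they do the work, as an engineer would, in place of code of your own. Each camera call takes 0.05 s, during which the arm holds its last target. There are 200 camera calls.

## Working session

There is one attempt and no reset: what is moved stays moved. The work goes in short steps, Python scripts to look and compute and a tool call to move; the robot and the scene stay as the last step left them, time stands still between calls to the robot, and variables do not carry over. Pictures are saved under pics/ and viewed, at most 10 in all, crops included, and the job is handed in when it is done.

Besides the shell and the picture viewer there is one more tool, called after "Call:" by a JSON object that holds its "name" and its "arguments". play_rows: Moves the arm, as the interface text tells. Its arguments: {"type":"object","properties":{"moves":{"type":"array"},"gripper":{"type":"number"},"force":{"type":"number"}},"required":["moves"]}

```bash
mkdir -p pics
cat > h.py <<'E'
import numpy as np, cv2
from cell import arm, eyes, job
def cap(n):
    return eyes.capture(n)
def save(c,name,crop=None):
    im=cv2.cvtColor(c["pixels"],cv2.COLOR_RGB2BGR); cv2.imwrite("pics/"+name+".png",im)
def ray(c,u,v):
    K=c["mtx"]; d=np.linalg.inv(K)@np.array([u,v,1.0]); d=np.array([d[0],-d[1],-d[2]])
    return np.array(c["eye"]),np.array(c["rotation"])@d
def onplane(c,u,v,z):
    e,d=ray(c,u,v); return e+d*(z-e[2])/d[2]
def cloud(c):
    z=c["z_map"]; v,u=np.mgrid[0:400,0:640]; K=np.array(c["mtx"])
    p=np.stack([(u-K[0,2])/K[0,0]*z,-(v-K[1,2])/K[1,1]*z,-z],-1)
    return p@np.array(c["rotation"]).T+np.array(c["eye"])
E
python3 - <<'E'
from h import *
s=arm.sense(); print({k:np.round(v,3).tolist() for k,v in s.items()}, arm.tip_reach)
ims=[]
for n in ("top","scene"):
    c=cap(n); save(c,n+"0"); print(n,np.round(c["eye"],3),np.round(c["rotation"],3).tolist(),c["mtx"].tolist(),[k for k in c])
    np.save(n+"0.npy",c,allow_pickle=True)
E
```

```text
{'t': 0.0, 'joints': [1.141, 0.261, -0.139, 1.173, -0.0, 1.571], 'joint_velocities': [0.002, -0.001, -0.001, -0.001, 0.0, 0.001], 'tau': [0.001, -40.568, 25.392, 0.019, 0.0, 0.0], 'tool_pos': [0.218, 0.477, 0.247], 'orientation': [0.213, 0.977, -0.001, -0.0], 'contact_force': [-0.281, -0.127, -0.084], 'moment': [0.014, 0.008, -0.026], 'grip_force': 0.0, 'grip_width': 0.085} 0.017
top [ 0.234 -0.023  1.308] [0.089, -0.078, -0.653, 0.748] [[520.8722238953843, 0.0, 318.9804023297802], [0.0, 520.8722238953843, 195.82177565527743], [0.0, 0.0, 1.0]] ['pixels', 'z_map', 'mtx', 'eye', 'rotation']
scene [0.158 0.395 0.714] [-0.119, 0.315, 0.881, -0.333] [[415.73899903645054, 0.0, 320.1143221284874], [0.0, 415.73899903645054, 198.68025009190328], [0.0, 0.0, 1.0]] ['pixels', 'z_map', 'mtx', 'eye', 'rotation']
```

View pics/top0.png

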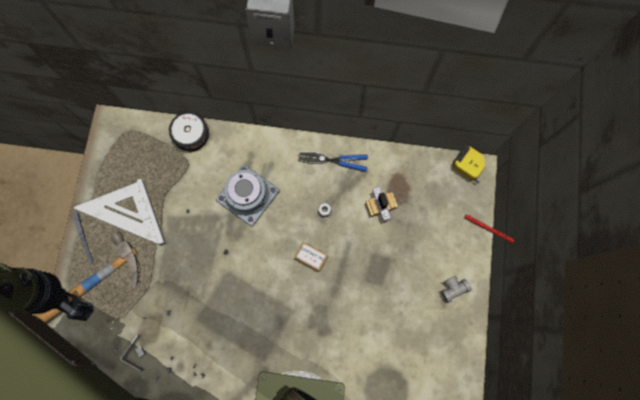

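View pics/scene0.png

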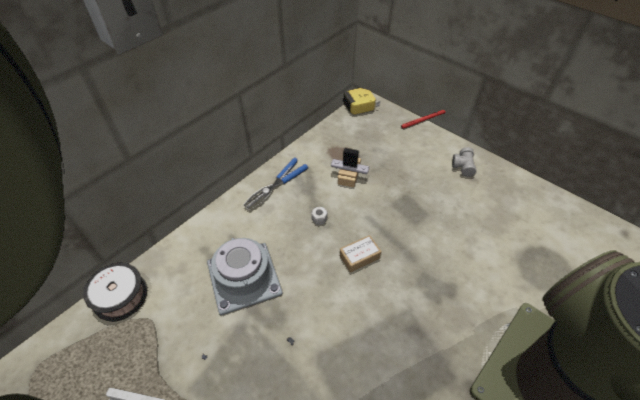

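The top view shows the housing near (247,193), the spanner on its rest near (381,203), the pliers at (335,160), the nut at (324,210) and the box at (311,257). In the scene view the housing is at (240,265) and the spanner at (350,165). The rotation comes as a quaternion, so I'll fix the helper and take enlarged crops.

```bash
sed -i 's/^def cap.*/from scipy.spatial.transform import Rotation as R\ndef cap(n):/; s/    return eyes.capture(n)/    c=eyes.capture(n); c["rotation"]=R.from_quat(c["rotation"]).as_matrix(); return c/' h.py
python3 - <<'E'
from h import *
t=cap("top"); s=cap("scene"); np.save("t.npy",t,allow_pickle=True); np.save("s.npy",s,allow_pickle=True)
def cr(c,u0,v0,w,h,k):
    return cv2.resize(cv2.cvtColor(c["pixels"],cv2.COLOR_RGB2BGR)[v0:v0+h,u0:u0+w],None,fx=k,fy=k,interpolation=cv2.INTER_CUBIC)
a=cr(t,210,160,80,70,5);b=cr(t,350,175,60,50,5)
c2=cr(s,200,230,90,85,5); d=cr(s,325,140,60,50,5)
W=np.zeros((600,800,3),np.uint8)
def put(i,x,y):
    i=i[:600-y,:800-x]; W[y:y+i.shape[0],x:x+i.shape[1]]=i
put(a[:300],0,0);put(b,410,0);put(c2[:300],0,300-0);put(d,460,300)
cv2.imwrite("pics/crops.png",W)
P=cloud(t);Q=cloud(s)
for n,C in(("top",P),("scene",Q)):
    x=C[...,2]
    m=(x>0.068)&(x<0.09)&(C[...,0]>0.2)&(C[...,1]<0.35)
    print(n)
    for lo,hi in((0.068,0.083),(0.03,0.045),(0.075,0.09),(0.02,0.032)):
        m=((x>lo)&(x<hi)&(C[...,0]>0.2)).astype(np.uint8)
        k,l,st,ce=cv2.connectedComponentsWithStats(m)
        for i in range(1,k):
            if st[i,4]>25: print(lo,hi,st[i].tolist(),np.round(C[l==i].mean(0),4))
E
```

```text
top
0.068 0.083 [0, 51, 530, 315, 1889] [ 0.7041 -0.0071  0.0756]
0.068 0.083 [227, 170, 34, 37, 833] [0.5237 0.2025 0.077 ]
0.068 0.083 [378, 192, 10, 15, 72] [ 0.5411 -0.1368  0.0795]
0.03 0.045 [0, 57, 524, 77, 1253] [0.8002 0.1965 0.0375]
0.03 0.045 [168, 111, 38, 36, 1015] [0.6693 0.3813 0.0405]
0.03 0.045 [518, 135, 5, 59, 131] [ 0.6899 -0.4783  0.0378]
0.03 0.045 [454, 144, 31, 34, 643] [ 0.6809 -0.3509  0.0367]
0.03 0.045 [368, 187, 22, 33, 253] [ 0.537  -0.1316  0.0355]
0.03 0.045 [385, 192, 10, 16, 70] [ 0.5542 -0.1589  0.0328]
0.03 0.045 [510, 195, 11, 169, 383] [ 0.3957 -0.4784  0.0375]
0.03 0.045 [110, 231, 27, 57, 490] [0.329  0.4678 0.0343]
0.03 0.045 [303, 250, 13, 13, 45] [0.3855 0.0204 0.0315]
0.03 0.045 [75, 267, 34, 25, 137] [0.2597 0.5368 0.0321]
0.03 0.045 [447, 276, 17, 17, 86] [ 0.3669 -0.3363  0.0321]
0.03 0.045 [462, 280, 9, 10, 34] [ 0.3698 -0.3645  0.0332]
0.03 0.045 [443, 290, 11, 11, 42] [ 0.3386 -0.3213  0.0327]
0.075 0.09 [0, 50, 43, 9, 103] [0.8003 0.8331 0.083 ]
0.075 0.09 [43, 55, 488, 311, 1805] [ 0.6965 -0.0615  0.0824]
0.075 0.09 [227, 172, 33, 3
[... 1930 characters left out ...]
63, 42, 507, 196, 2917] [ 0.6612 -0.1705  0.0826]
0.075 0.09 [343, 148, 17, 8, 88] [ 0.5394 -0.138   0.0803]
0.075 0.09 [216, 239, 45, 39, 1243] [0.5227 0.2022 0.0773]
0.02 0.032 [51, 61, 507, 210, 2190] [ 0.6682 -0.143   0.026 ]
0.02 0.032 [344, 95, 37, 15, 124] [ 0.6638 -0.3379  0.0257]
0.02 0.032 [454, 147, 23, 25, 332] [ 0.3566 -0.3379  0.0269]
0.02 0.032 [331, 165, 37, 17, 201] [ 0.5319 -0.1204  0.0273]
0.02 0.032 [312, 207, 16, 13, 115] [0.5086 0.0011 0.0234]
0.02 0.032 [340, 235, 42, 33, 772] [0.3861 0.0199 0.0273]
0.02 0.032 [216, 264, 54, 35, 300] [0.4933 0.2184 0.0251]
0.02 0.032 [114, 294, 24, 18, 37] [0.6307 0.3798 0.0224]
0.02 0.032 [106, 388, 59, 12, 359] [0.4939 0.4621 0.0257]
```

View pics/crops.png

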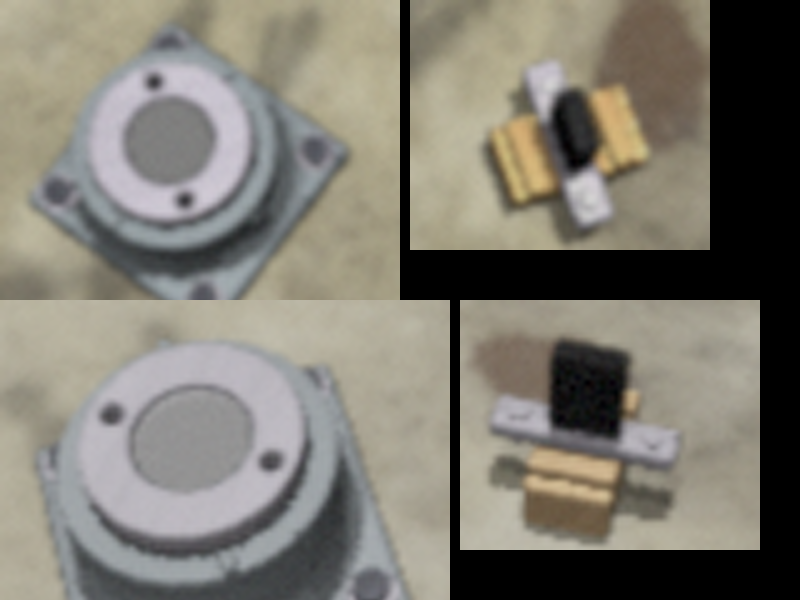

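The crops show the holes clearly: in the top view at crop (153,81) and (185,200), in the scene view at crop (111,414) and (270,460). A rib shows at scene crop (230,562). The spanner bar runs from (543,65) to (595,225) in the top crop. Next I'll get metric values.

Run:
```python
from h import *
for n,g in(("t",[(240.3,175.9),(246.7,199.6)]),("s",[(222,252.5),(253.8,261.8)])):
    c=np.load(n+".npy",allow_pickle=True).item()
    G=cv2.cvtColor(c["pixels"],cv2.COLOR_RGB2GRAY).astype(float)
    H=[]
    for u,v in g:
        u0,v0=int(round(u)),int(round(v)); r=3
        v_,u_=np.mgrid[v0-r:v0+r+1,u0-r:u0+r+1]; p=G[v0-r:v0+r+1,u0-r:u0+r+1]
        w=np.clip(np.median(p)-25-p,0,None); uu,vv=(w*u_).sum()/w.sum(),(w*v_).sum()/w.sum()
        H.append(onplane(c,uu,vv,0.078)); print(n,"hole",round(uu,2),round(vv,2),np.round(H[-1],4))
    d=H[1]-H[0]; print(" mid",np.round((H[0]+H[1])/2,4),"dist",np.linalg.norm(d),"ang",np.degrees(np.arctan2(d[1],d[0])))
    P=cloud(c)
    # ring ellipse: bright lilac
    hsv=cv2.cvtColor(c["pixels"],cv2.COLOR_RGB2HSV)
    # ring points by height, refit circle of points within z
    m=(abs(P[...,2]-0.078)<0.004)&(np.hypot(P[...,0]-.523,P[...,1]-.203)<.06)&(G>135)
    k=cv2.convexHull(np.argwhere(m)[:,::-1].astype(np.int32)); 
    pts=np.array([onplane(c,*q[0],0.078)[:2] for q in k],np.float32); (cx,cy),r=cv2.minEnclosingCircle(pts); print(" ring circ",cx,cy,r)
    # foot edge: 
    m=(np.hypot(P[...,0]-.54,P[...,1]+.135)<.06)
    bar=m&(P[...,2]>.030)&(P[...,2]<.05)&(G>120)&(hsv[...,1]<50)
    e=np.argwhere(bar)[:,::-1]; X=np.array([onplane(c,*q,0.036)[:2] for q in e]); 
    b=cv2.minAreaRect(X.astype(np.float32)*1000); print(" bar",len(X),b)
    top=m&(P[...,2]>.075); X=P[top][:,:2]*1000; print(" grip", X.mean(0), cv2.minAreaRect(X.astype(np.float32)),np.percentile(P[m][:,2],[99,100]))
    w=m&(hsv[...,1]>90)&(hsv[...,0]<25)&(P[...,2]>.02)&(G>110); X=np.array([onplane(c,*q,0.0325)[:2] for q in np.argwhere(w)[:,::-1]])*1000
    print(" wood",len(X),cv2.minAreaRect(X.astype(np.float32)))
    f=(P[...,2]>.006)&(P[...,2]<.02)&(np.hypot(P[...,0]-.523,P[...,1]-.203)<.1);print(" foot z",np.median(P[f][:,2]),cv2.minAreaRect((P[f][:,:2]*1000).astype(np.float32)))
```

```text
t hole 240.33 176.0 [0.5527 0.2149 0.078 ]
t hole 247.12 200.44 [0.4942 0.1881 0.078 ]
 mid [0.5234 0.2015 0.078 ] dist 0.06427664835229874 ang -155.43139696118237
 ring circ 0.5248821973800659 0.2029007077217102 0.04046018421649933
 bar 140 ((541.7257080078125, -136.76048278808594), (85.95803833007812, 20.24886703491211), 25.708173751831055)
 grip [ 541.24972848 -137.13924504] ((542.3997802734375, -137.6053009033203), (33.377586364746094, 15.056883811950684), 22.370920181274414) [0.08347084 0.08898378]
 wood 249 ((542.48681640625, -137.9300537109375), (41.91960525512695, 70.92247772216797), 26.026639938354492)
 foot z 0.013093333183518019 ((527.8113403320312, 212.58804321289062), (172.00473022460938, 178.3040313720703), 10.622448921203613)
s hole 221.83 252.55 [0.5522 0.2147 0.078 ]
s hole 253.61 261.86 [0.4955 0.1902 0.078 ]
 mid [0.5239 0.2024 0.078 ] dist 0.06177352357970197 ang -156.61196521426803
 ring circ 0.5234682559967041 0.2016865313053131 0.04016733914613724
 bar 153 ((539.723388671875, -138.4004669189453), (85.0053939819336, 21.3769474029541), 26.349868774414062)
 grip [ 539.39757255 -138.02573114] ((540.5591430664062, -138.25816345214844), (33.48725128173828, 14.002805709838867), 21.84772491455078) [0.08209584 0.08358398]
 wood 15 ((524.1739501953125, -108.04995727539062), (29.197118759155273, 14.571781158447266), 26.068744659423828)
 foot z 0.012104925737461303 ((523.4144897460938, 201.39602661132812), (120.5072021484375, 120.72112274169922), 62.259098052978516)
```

Measured values:

| Item | Position | Yaw |
|---|---|---|
| Spanner | about (0.541, -0.1375) | 26° |
| Ring axis | about (0.524, 0.202) | holes at about 24° |
| Home line | – | about -27.7° |

That makes the turn about -52° (0.90 rad), which is inside the stated range. I want tool y at +116°, so joint 6 has room for the clockwise turn. I'll move above the spanner now.

Call:
{"name": "play_rows", "arguments": {"moves": [{"x": 0.48, "y": -0.93, "az": 0.46}, {"x": 0.48, "y": -0.93, "az": 0.46}, {"x": 0.48, "y": -0.93, "az": 0.46}, {"x": 0.48, "y": -0.93, "az": 0.46}, {"x": 0.48, "y": -0.93, "az": 0.46}, {"x": 0.48, "y": -0.93, "az": 0.46}, {"x": 0.48, "y": -0.93, "az": 0.46}, {"x": 0.48, "y": -0.93, "az": 0.46}], "gripper": 0.2, "force": 60}}

```text
invalid input at $.moves[0]: expected keys x, y, z, ax, ay, az
```

Call:
{"name": "play_rows", "arguments": {"moves": [{"x": 0.48, "y": -0.93, "az": 0.46}, {"x": 0.48, "y": -0.93, "az": 0.46}, {"x": 0.48, "y": -0.93, "az": 0.46}, {"x": 0.48, "y": -0.93, "az": 0.46}, {"x": 0.48, "y": -0.93, "az": 0.46}, {"x": 0.48, "y": -0.93, "az": 0.46}, {"x": 0.48, "y": -0.93, "az": 0.46}, {"x": 0.48, "y": -0.93, "az": 0.46}]}}

```text
invalid input at $.moves[0]: expected keys x, y, z, ax, ay, az
```

Call:
{"name": "play_rows", "arguments": {"moves": [{"x": 0.48, "y": -0.93, "az": 0.46}, {"x": 0.48, "y": -0.93, "az": 0.46}, {"x": 0.48, "y": -0.93, "az": 0.46}, {"x": 0.48, "y": -0.93, "az": 0.46}, {"x": 0.48, "y": -0.93, "az": 0.46}, {"x": 0.48, "y": -0.93, "az": 0.46}, {}, {}]}}

```text
invalid input at $.moves[0]: expected keys x, y, z, ax, ay, az
```

Call:
{"name": "play_rows", "arguments": {"moves": [{"x": 0.48, "y": -0.93, "z": 0, "ax": 0, "ay": 0, "az": 0.46}, {"x": 0.48, "y": -0.93, "z": 0, "ax": 0, "ay": 0, "az": 0.46}, {"x": 0.48, "y": -0.93, "z": 0, "ax": 0, "ay": 0, "az": 0.46}, {"x": 0.48, "y": -0.93, "z": 0, "ax": 0, "ay": 0, "az": 0.46}, {"x": 0.48, "y": -0.93, "z": 0, "ax": 0, "ay": 0, "az": 0.46}, {"x": 0.48, "y": -0.93, "z": 0, "ax": 0, "ay": 0, "az": 0.46}, {"x": 0.48, "y": -0.93, "z": 0, "ax": 0, "ay": 0, "az": 0.46}, {"x": 0.48, "y": -0.93, "z": 0, "ax": 0, "ay": 0, "az": 0.46}], "gripper": 0.2, "force": 60}}

```text
t: 1.0
tool_pos: [0.3342, 0.2528, 0.2482]
orientation: [0.053, 0.999, -0.0, 0.0]
contact_force: [0.6, 0.6, -0.3]
grip_width: 0.0512
grip_force: 0.0
```

Call:
{"name": "play_rows", "arguments": {"moves": [{"x": 0.48, "y": -0.93, "z": 0, "ax": 0, "ay": 0, "az": 0.46}, {"x": 0.48, "y": -0.93, "z": 0, "ax": 0, "ay": 0, "az": 0.46}, {"x": 0.48, "y": -0.93, "z": 0, "ax": 0, "ay": 0, "az": 0.46}, {"x": 0.48, "y": -0.93, "z": 0, "ax": 0, "ay": 0, "az": 0.46}, {"x": 0.48, "y": -0.93, "z": 0, "ax": 0, "ay": 0, "az": 0.46}, {"x": 0.48, "y": -0.93, "z": 0, "ax": 0, "ay": 0, "az": 0.46}, {"x": 0.48, "y": -0.93, "z": 0, "ax": 0, "ay": 0, "az": 0.46}, {"x": 0.48, "y": -0.93, "z": 0, "ax": 0, "ay": 0, "az": 0.46}]}}

```text
t: 1.8
tool_pos: [0.4495, 0.0296, 0.2482]
orientation: [-0.107, 0.994, 0.0, -0.0]
contact_force: [0.7, 0.8, 0.6]
grip_width: 0.0513
grip_force: 0.0
```

Call:
{"name": "play_rows", "arguments": {"moves": [{"x": 0.48, "y": -0.93, "z": 0, "ax": 0, "ay": 0, "az": 0.46}, {"x": 0.48, "y": -0.93, "z": 0, "ax": 0, "ay": 0, "az": 0.46}, {"x": 0.48, "y": -0.93, "z": 0, "ax": 0, "ay": 0, "az": 0.46}, {"x": 0.48, "y": -0.93, "z": 0, "ax": 0, "ay": 0, "az": 0.46}, {"x": 0.48, "y": -0.93, "z": 0, "ax": 0, "ay": 0, "az": 0.46}, {"x": 0.48, "y": -0.93, "z": 0, "ax": 0, "ay": 0, "az": 0.46}, {"x": 0, "y": 0, "z": 0, "ax": 0, "ay": 0, "az": 0}, {"x": 0, "y": 0, "z": 0, "ax": 0, "ay": 0, "az": 0}]}}

```text
t: 2.6
tool_pos: [0.5353, -0.1369, 0.2477]
orientation: [-0.224, 0.975, 0.0, -0.001]
contact_force: [-0.4, 0.6, -1.1]
grip_width: 0.0515
grip_force: 0.0
```

Run:
```python
from h import *
s=arm.sense(); print({k:np.round(v,4).tolist() for k,v in s.items() if k!="tau"})
M=R.from_quat(s["orientation"]).as_matrix(); print("toolY yaw",np.degrees(np.arctan2(M[1,1],M[0,1])),M[:,2])
c=cap("wrist"); save(c,"w1"); np.save("w1.npy",c,allow_pickle=True)
P=cloud(c); G=cv2.cvtColor(c["pixels"],cv2.COLOR_RGB2GRAY); hsv=cv2.cvtColor(c["pixels"],cv2.COLOR_RGB2HSV)
m=np.hypot(P[...,0]-.541,P[...,1]+.137)<.06
top=m&(P[...,2]>.078)&(P[...,2]<.088); print(" grip",top.sum(), P[top].mean(0), cv2.minAreaRect((P[top][:,:2]*1000).astype(np.float32)))
bar=m&(P[...,2]>.031)&(P[...,2]<.042)&(hsv[...,1]<50); print(" bar",bar.sum(),cv2.minAreaRect((P[bar][:,:2]*1000).astype(np.float32)),np.median(P[bar][:,2]))
```

```text
{'t': 2.6, 'joints': [-0.2506, 0.3085, -0.0707, 1.1929, 0.0004, -0.7024], 'joint_velocities': [0.0232, -0.02, -0.02, 0.0054, 0.0035, -0.0002], 'tool_pos': [0.5353, -0.1369, 0.2477], 'orientation': [-0.224, 0.9746, 0.0005, -0.0005], 'contact_force': [-0.3754, 0.5886, -1.0578], 'moment': [0.0359, -0.0134, -0.0014], 'grip_force': 0.0, 'grip_width': 0.0515}
toolY yaw 115.88446289231874 [-1.22811500e-03  7.15703832e-04 -9.99998990e-01]
 grip 511 [ 0.5408846  -0.13943946  0.08108167] ((541.0595703125, -139.3685760498047), (33.33546447753906, 13.269912719726562), 25.518800735473633)
 bar 798 ((540.9765014648438, -138.96817016601562), (84.37196350097656, 19.49251365661621), 25.191253662109375) 0.03528387817513426
```

View pics/w1.png

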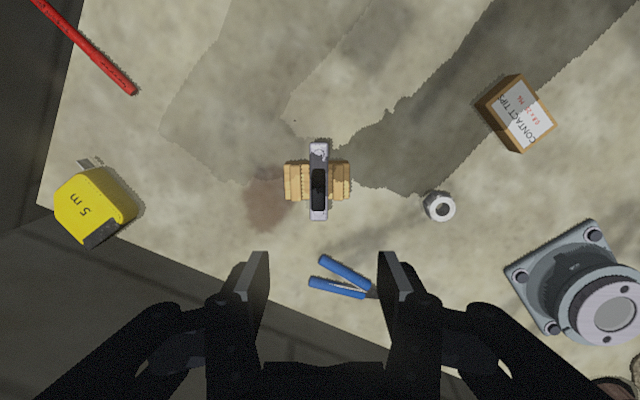

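The wrist view shows the spanner at (318,180) on its rest with the jaws aligned to it; wrist depth gives a centre of (0.541, -0.139) and yaw 25.3°. I'll descend and grip.

Call:
{"name": "play_rows", "arguments": {"moves": [{"x": 0.1, "y": -0.03, "z": -0.8, "ax": 0, "ay": 0, "az": -0.08}, {"x": 0.1, "y": -0.03, "z": -1, "ax": 0, "ay": 0, "az": 0}, {"x": 0, "y": 0, "z": -1, "ax": 0, "ay": 0, "az": 0}, {"x": 0, "y": 0, "z": -1, "ax": 0, "ay": 0, "az": 0}, {"x": 0, "y": 0, "z": -1, "ax": 0, "ay": 0, "az": 0}, {"x": 0, "y": 0, "z": -0.8, "ax": 0, "ay": 0, "az": 0}, {"x": 0, "y": 0, "z": -0.45, "ax": 0, "ay": 0, "az": 0}, {"x": 0, "y": 0, "z": -0.2, "ax": 0, "ay": 0, "az": 0}]}}

```text
t: 3.45
tool_pos: [0.5397, -0.1368, 0.0594]
orientation: [-0.222, 0.975, 0.001, -0.001]
contact_force: [0.8, -0.3, 0.0]
grip_width: 0.0514
grip_force: 0.0
```

Call:
{"name": "play_rows", "arguments": {"moves": [{"x": 0, "y": 0, "z": 0, "ax": 0, "ay": 0, "az": 0}, {"x": 0, "y": 0, "z": 0, "ax": 0, "ay": 0, "az": 0}, {"x": 0, "y": 0, "z": 0, "ax": 0, "ay": 0, "az": 0}, {"x": 0, "y": 0, "z": 0, "ax": 0, "ay": 0, "az": 0}, {"x": 0, "y": 0, "z": 0, "ax": 0, "ay": 0, "az": 0}, {"x": 0, "y": 0, "z": 0, "ax": 0, "ay": 0, "az": 0}], "gripper": -1, "force": 60}}

```text
t: 4.05
tool_pos: [0.5424, -0.1384, 0.062]
orientation: [-0.221, 0.975, -0.0, 0.001]
contact_force: [-0.7, 1.0, 6.6]
grip_width: 0.0132
grip_force: 59.2
```

Run:
```python
from h import *
s=arm.sense(); print({k:np.round(v,4).tolist() for k,v in s.items() if k!="tau"})
```

```text
{'t': 4.05, 'joints': [-0.2501, 0.4587, -0.3602, 0.7497, 0.0006, -0.6965], 'joint_velocities': [-0.0008, -0.0011, -0.0015, -0.0013, 0.0005, -0.0002], 'tool_pos': [0.5424, -0.1384, 0.062], 'orientation': [-0.2213, 0.9752, -0.0002, 0.0011], 'contact_force': [-0.7249, 0.989, 6.5721], 'moment': [0.2636, 0.1952, 0.0602], 'grip_force': 59.2413, 'grip_width': 0.0132}
```

Gripped: 59 N at 13 mm width. Next I'll lift and measure the spanner in the hand.

Call:
{"name": "play_rows", "arguments": {"moves": [{"x": 0, "y": 0, "z": 0.2, "ax": 0, "ay": 0, "az": 0}, {"x": 0, "y": 0, "z": 0.3, "ax": 0, "ay": 0, "az": 0}, {"x": 0, "y": 0, "z": 0.5, "ax": 0, "ay": 0, "az": 0}, {"x": 0, "y": 0, "z": 0.7, "ax": 0, "ay": 0, "az": 0}, {"x": 0, "y": 0, "z": 0.8, "ax": 0, "ay": 0, "az": 0}, {"x": 0, "y": 0, "z": 0.7, "ax": 0, "ay": 0, "az": 0}, {"x": 0, "y": 0, "z": 0, "ax": 0, "ay": 0, "az": 0}, {"x": 0, "y": 0, "z": 0, "ax": 0, "ay": 0, "az": 0}]}}

```text
t: 4.85
tool_pos: [0.5415, -0.1385, 0.1567]
orientation: [-0.221, 0.975, -0.0, 0.0]
contact_force: [0.2, -0.1, -4.2]
grip_width: 0.0133
grip_force: 58.7
```

Run:
```python
from h import *
s=arm.sense(); print({k:np.round(v,4).tolist() for k,v in s.items() if k!="tau"})
Rt=R.from_quat(s["orientation"]).as_matrix(); tp=np.array(s["tool_pos"])
c=cap("wrist"); save(c,"w2"); np.save("w2.npy",c,allow_pickle=True)
P=(cloud(c)-tp)@Rt*1000   # tool frame mm
hsv=cv2.cvtColor(c["pixels"],cv2.COLOR_RGB2HSV)
m=(P[...,2]>20)&(P[...,2]<32)&(np.hypot(P[...,0],P[...,1])<60)&(hsv[...,1]<60)&(hsv[...,2]>90)
print(m.sum(),P[m].min(0),P[m].max(0),np.median(P[m],0), cv2.minAreaRect(P[m][:,:2].astype(np.float32)))
print(np.percentile(P[m],[1,5,50,95,99],axis=0).round(1))
a=np.argwhere(m); print(a.min(0),a.max(0))
# bar top plane tilt
A=np.c_[P[m][:,:2],np.ones(m.sum())]; print(np.linalg.lstsq(A,P[m][:,2],rcond=None)[0])
```

```text
{'t': 4.85, 'joints': [-0.2502, 0.3702, -0.2244, 0.9759, -0.0001, -0.6964], 'joint_velocities': [0.0006, 0.0212, -0.0329, -0.0002, 0.0008, -0.0009], 'tool_pos': [0.5415, -0.1385, 0.1567], 'orientation': [-0.2213, 0.9752, -0.0001, 0.0001], 'contact_force': [0.1749, -0.1268, -4.2234], 'moment': [0.0162, 0.0595, 0.0361], 'grip_force': 58.747, 'grip_width': 0.0133}
1963 [ 4.08221769 -9.72707248 22.56036063] [43.76622136  9.96576154 30.24196276] [31.5955661   0.14358652 26.46439043] ((23.920734405517578, 0.12337589263916016), (39.69034194946289, 19.674070358276367), 0.03873389959335327)
[[ 9.4 -9.6 23.5]
 [16.9 -8.5 24.2]
 [31.6  0.1 26.5]
 [42.3  8.4 28.1]
 [43.2  9.5 29.2]]
[172 302] [246 342]
[ 9.02441744e-04 -1.30929654e-02  2.63472678e+01]
```

View pics/w2.png

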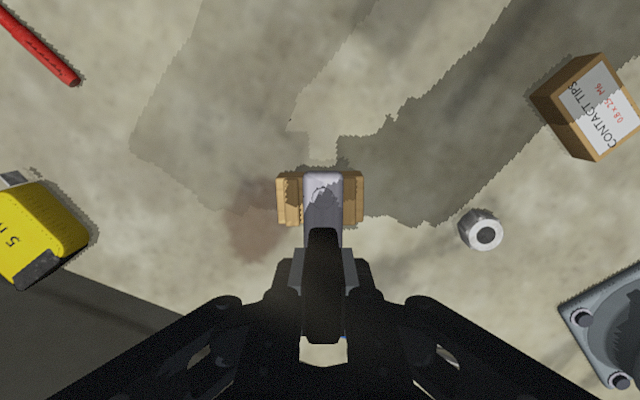

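The wrist view shows the bar square in the jaws, its end at (322,172), origin about 0.5 mm toward tool +x and 36.3 mm below the TCP. I'll carry it to a point just beyond the ring so the wrist camera sees both the holes and the bar end.

Call:
{"name": "play_rows", "arguments": {"moves": [{"x": 0.05, "y": 0.5, "z": 0.1, "ax": 0, "ay": 0, "az": 0}, {"x": 0.12, "y": 0.9, "z": 0.1, "ax": 0, "ay": 0, "az": 0}, {"x": 0.12, "y": 0.9, "z": 0, "ax": 0, "ay": 0, "az": 0}, {"x": 0.12, "y": 0.9, "z": 0, "ax": 0, "ay": 0, "az": -0.1}, {"x": 0.12, "y": 0.9, "z": 0, "ax": 0, "ay": 0, "az": -0.1}, {"x": 0.12, "y": 0.9, "z": 0, "ax": 0, "ay": 0, "az": -0.1}, {"x": 0.12, "y": 0.9, "z": 0, "ax": 0, "ay": 0, "az": 0}, {"x": 0.12, "y": 0.9, "z": 0, "ax": 0, "ay": 0, "az": 0}]}}

```text
t: 5.7
tool_pos: [0.5671, 0.0676, 0.1615]
orientation: [-0.209, 0.978, 0.0, -0.001]
contact_force: [1.3, -0.2, -3.0]
grip_width: 0.013
grip_force: 58.8
```

Call:
{"name": "play_rows", "arguments": {"moves": [{"x": 0.12, "y": 0.9, "z": 0, "ax": 0, "ay": 0, "az": 0}, {"x": 0.12, "y": 0.9, "z": 0, "ax": 0, "ay": 0, "az": 0}, {"x": 0.12, "y": 0.9, "z": 0, "ax": 0, "ay": 0, "az": 0}, {"x": 0.12, "y": 0.9, "z": 0, "ax": 0, "ay": 0, "az": 0}, {"x": 0.12, "y": 0.9, "z": 0, "ax": 0, "ay": 0, "az": 0}, {"x": 0.3, "y": 0.7, "z": 0, "ax": 0, "ay": 0, "az": 0}, {"x": 0, "y": 0.4, "z": 0, "ax": 0, "ay": 0, "az": 0}, {"x": 0, "y": 0, "z": 0, "ax": 0, "ay": 0, "az": 0}]}}

```text
t: 6.5
tool_pos: [0.5942, 0.2354, 0.1615]
orientation: [-0.21, 0.978, 0.0, -0.001]
contact_force: [-0.3, 0.3, -3.9]
grip_width: 0.0135
grip_force: 59.0
```

Run:
```python
from h import *
s=arm.sense(); print({k:np.round(v,4).tolist() for k,v in s.items() if k!="tau"})
c=cap("wrist"); save(c,"w3"); np.save("w3.npy",c,allow_pickle=True); np.save("s3.npy",s,allow_pickle=True)
```

```text
{'t': 6.5, 'joints': [0.3769, 0.4997, 0.004, 1.0773, 0.0005, -0.0458], 'joint_velocities': [-0.0352, -0.0199, -0.0261, 0.0109, -0.029, -0.0153], 'tool_pos': [0.5942, 0.2354, 0.1615], 'orientation': [-0.2098, 0.9778, 0.0001, -0.0011], 'contact_force': [-0.3, 0.335, -3.9416], 'moment': [-0.0099, -0.0119, -0.0028], 'grip_force': 58.981, 'grip_width': 0.0135}
```

View pics/w3.png

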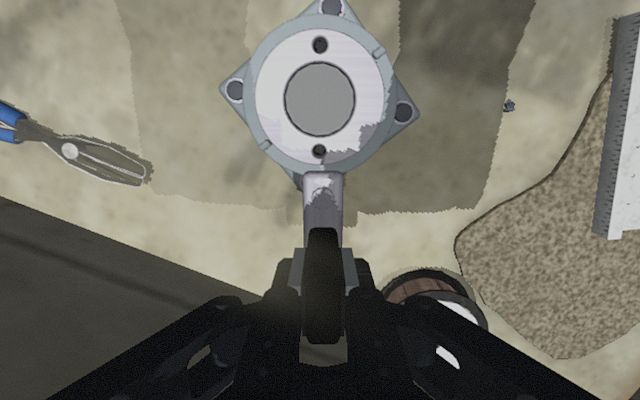

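The wrist view shows the holes at (320,45) and (319,151), in line with the bar, the ribs at (379,52) and (265,143), and the bar end at (322,172). I'll compute the offset in the tool frame.

Run:
```python
from h import *
c=np.load("w3.npy",allow_pickle=True).item(); s=np.load("s3.npy",allow_pickle=True).item()
G=cv2.cvtColor(c["pixels"],cv2.COLOR_RGB2GRAY)
Rt=R.from_quat(s["orientation"]).as_matrix(); tp=np.array(s["tool_pos"])
H=[]
for u,v in((320,45),(319,151)):
    r=14; p=G[v-r:v+r+1,u-r:u+r+1]; m=(p<95).astype(np.uint8)
    k,l,st,ce=cv2.connectedComponentsWithStats(m); i=l[r,r]; 
    cc=ce[i]+[u-r,v-r]; H.append(onplane(c,*cc,.078)); print(cc,st[i],np.round(H[-1],4),(Rt.T@(H[-1]-tp)*1000).round(2))
d=H[0]-H[1]; mid=(H[0]+H[1])/2
print("mid",mid,"dist",np.linalg.norm(d),"ang",np.degrees(np.arctan2(d[1],d[0])),"tool",(Rt.T@(mid-tp)*1000).round(2))
print("toolx yaw",np.degrees(np.arctan2(Rt[1,0],Rt[0,0])))
rb=[onplane(c,u,v,.07) for u,v in((379,52),(265,143))]; d=rb[0]-rb[1]; print("ribs",np.degrees(np.arctan2(d[1],d[0])),np.linalg.norm(d),(rb[0]+rb[1])/2)
m=np.hypot(*(cloud(c)[...,:2]-mid[:2]).transpose(2,0,1))<.02; print("glass z", np.median(cloud(c)[m][:,2]))
```

```text
[319.50537634  44.69354839] [  7   6  14  16 186] [0.4962 0.1897 0.078 ] [107.87  -1.52  83.74]
[318.99324324 151.04054054] [  7   8  15  14 148] [0.5528 0.2147 0.078 ] [46.04 -1.96 83.61]
mid [0.52452091 0.2021831  0.078     ] dist 0.06182595402320124 ang -156.1931090133893 tool [76.95 -1.74 83.68]
toolx yaw -155.7821971789184
ribs 151.46106750422265 0.09078205229465919 [0.52373993 0.20214252 0.07      ]
glass z 0.07589419338382722
```

Ring centre (0.5245, 0.2022), hole yaw 23.8°, home yaw about -28°. I'll move over the ring and come down to just above its face.

Call:
{"name": "play_rows", "arguments": {"moves": [{"x": -0.3, "y": -0.14, "z": 0, "ax": 0, "ay": 0, "az": -0.08}, {"x": -0.6, "y": -0.3, "z": 0, "ax": 0, "ay": 0, "az": 0}, {"x": -0.6, "y": -0.3, "z": 0, "ax": 0, "ay": 0, "az": 0}, {"x": -0.5, "y": -0.24, "z": 0, "ax": 0, "ay": 0, "az": 0}, {"x": -0.3, "y": -0.12, "z": 0, "ax": 0, "ay": 0, "az": 0}, {"x": 0, "y": 0, "z": 0, "ax": 0, "ay": 0, "az": 0}, {"x": 0, "y": 0, "z": 0, "ax": 0, "ay": 0, "az": 0}, {"x": 0, "y": 0, "z": 0, "ax": 0, "ay": 0, "az": 0}]}}

```text
t: 7.35
tool_pos: [0.5272, 0.2008, 0.1631]
orientation: [-0.205, 0.979, 0.0, 0.001]
contact_force: [-0.2, -0.5, -3.4]
grip_width: 0.0135
grip_force: 59.0
```

Call:
{"name": "play_rows", "arguments": {"moves": [{"x": 0, "y": 0, "z": -0.3, "ax": 0, "ay": 0, "az": 0}, {"x": 0, "y": 0, "z": -0.4, "ax": 0, "ay": 0, "az": 0}, {"x": 0, "y": 0, "z": -0.3, "ax": 0, "ay": 0, "az": 0}, {"x": 0, "y": 0, "z": -0.1, "ax": 0, "ay": 0, "az": 0}, {"x": 0, "y": 0, "z": 0, "ax": 0, "ay": 0, "az": 0}, {"x": 0, "y": 0, "z": 0, "ax": 0, "ay": 0, "az": 0}, {"x": 0, "y": 0, "z": 0, "ax": 0, "ay": 0, "az": 0}]}}

```text
t: 8.05
tool_pos: [0.5267, 0.2008, 0.1302]
orientation: [-0.205, 0.979, 0.0, 0.0]
contact_force: [0.5, 0.2, -2.7]
grip_width: 0.0134
grip_force: 59.0
```

```bash
cat > st.py <<'E'
from h import *
s=arm.sense(); M=R.from_quat(s["orientation"]).as_matrix()
print("t",s["t"],"pos",np.round(s["tool_pos"],4),"yawX",np.degrees(np.arctan2(-M[1,0],-M[0,0])).round(2),"zax",M[:2,2].round(4),"F",np.round(s["contact_force"],2),"M",np.round(s["moment"],3),"grip",s["grip_width"],"j6",s["joints"][5])
E
python3 st.py
```

```text
t 8.05 pos [0.5267 0.2008 0.1302] yawX 23.68 zax [0.0009 0.0003] F [ 0.51  0.21 -2.73] M [-0.014 -0.016  0.04 ] grip 0.013442354631540252 j6 -0.04894808717565461
```

Call:
{"name": "play_rows", "arguments": {"moves": [{"x": -0.06, "y": 0.05, "z": 0, "ax": 0, "ay": 0, "az": 0}, {"x": 0, "y": 0, "z": -0.1, "ax": 0, "ay": 0, "az": 0}, {"x": 0, "y": 0, "z": -0.05, "ax": 0, "ay": 0, "az": 0}, {"x": 0, "y": 0, "z": -0.05, "ax": 0, "ay": 0, "az": 0}, {"x": 0, "y": 0, "z": -0.05, "ax": 0, "ay": 0, "az": 0}, {"x": 0, "y": 0, "z": 0, "ax": 0, "ay": 0, "az": 0}, {"x": 0, "y": 0, "z": 0, "ax": 0, "ay": 0, "az": 0}]}}

```text
t: 8.75
tool_pos: [0.5244, 0.2021, 0.1222]
orientation: [-0.205, 0.979, -0.0, -0.0]
contact_force: [-0.1, 0.2, -4.3]
grip_width: 0.0132
grip_force: 59.0
```

```bash
python3 st.py
```

```text
t 8.75 pos [0.5244 0.2021 0.1222] yawX 23.67 zax [-0.0002 -0.0001] F [-0.14  0.2  -4.3 ] M [ 0.01  -0.011 -0.031] grip 0.013238884643268212 j6 -0.04529577847671393
```

There's no contact force with the pin tips 2 mm below the face, so they are entering the holes. I'll continue slowly.

Call:
{"name": "play_rows", "arguments": {"moves": [{"x": 0, "y": 0, "z": -0.04, "ax": 0, "ay": 0, "az": 0}, {"x": 0, "y": 0, "z": -0.04, "ax": 0, "ay": 0, "az": 0}, {"x": 0, "y": 0, "z": -0.04, "ax": 0, "ay": 0, "az": 0}, {"x": 0, "y": 0, "z": -0.04, "ax": 0, "ay": 0, "az": 0}, {"x": 0, "y": 0, "z": -0.04, "ax": 0, "ay": 0, "az": 0}, {"x": 0, "y": 0, "z": 0, "ax": 0, "ay": 0, "az": 0}, {"x": 0, "y": 0, "z": 0, "ax": 0, "ay": 0, "az": 0}]}}

```text
t: 9.45
tool_pos: [0.5244, 0.2021, 0.1163]
orientation: [-0.205, 0.979, -0.0, -0.0]
contact_force: [-0.8, -0.5, -3.2]
grip_width: 0.0133
grip_force: 59.0
```

```bash
python3 st.py
```

```text
t 9.45 pos [0.5244 0.2021 0.1163] yawX 23.67 zax [-0.0001 -0.0001] F [-0.79 -0.53 -3.15] M [ 0.015  0.039 -0.042] grip 0.013344828050605927 j6 -0.04529982384942867
```

Call:
{"name": "play_rows", "arguments": {"moves": [{"x": 0, "y": 0, "z": -0.04, "ax": 0, "ay": 0, "az": 0}, {"x": 0, "y": 0, "z": -0.03, "ax": 0, "ay": 0, "az": 0}, {"x": 0, "y": 0, "z": -0.02, "ax": 0, "ay": 0, "az": 0}, {"x": 0, "y": 0, "z": -0.02, "ax": 0, "ay": 0, "az": 0}, {"x": 0, "y": 0, "z": 0, "ax": 0, "ay": 0, "az": 0}, {"x": 0, "y": 0, "z": 0, "ax": 0, "ay": 0, "az": 0}]}}

```text
t: 10.05
tool_pos: [0.5245, 0.2022, 0.114]
orientation: [-0.205, 0.979, 0.0, 0.0]
contact_force: [-3.5, -0.7, 5.5]
grip_width: 0.0132
grip_force: 60.3
```

```bash
python3 st.py
```

```text
t 10.05 pos [0.5245 0.2022 0.114 ] yawX 23.67 zax [0.0007 0.0003] F [-3.47 -0.68  5.46] M [-0.253  0.564  0.027] grip 0.013152804929655074 j6 -0.045319040533128324
```

Seated: light upward contact (about 9 N) at z 0.114. I'll turn clockwise in stages and watch the moment.

Call:
{"name": "play_rows", "arguments": {"moves": [{"x": 0, "y": 0, "z": 0.01, "ax": 0, "ay": 0, "az": -0.2}, {"x": 0, "y": 0, "z": 0, "ax": 0, "ay": 0, "az": -0.3}, {"x": 0, "y": 0, "z": 0, "ax": 0, "ay": 0, "az": -0.4}, {"x": 0, "y": 0, "z": 0, "ax": 0, "ay": 0, "az": -0.4}, {"x": 0, "y": 0, "z": 0, "ax": 0, "ay": 0, "az": -0.4}, {"x": 0, "y": 0, "z": 0, "ax": 0, "ay": 0, "az": -0.4}]}}

```text
t: 10.65
tool_pos: [0.5249, 0.2024, 0.114]
orientation: [-0.114, 0.994, 0.0, 0.001]
contact_force: [-1.8, -1.0, 6.2]
grip_width: 0.0133
grip_force: 60.3
```

```bash
python3 st.py
```

```text
t 10.65 pos [0.5249 0.2024 0.114 ] yawX 13.07 zax [0.0012 0.0004] F [-1.81 -1.    6.22] M [-0.126  0.315  0.219] grip 0.013320332939452796 j6 0.13989445662296515
```

Call:
{"name": "play_rows", "arguments": {"moves": [{"x": 0, "y": 0, "z": 0, "ax": 0, "ay": 0, "az": -0.4}, {"x": 0, "y": 0, "z": 0, "ax": 0, "ay": 0, "az": -0.4}, {"x": 0, "y": 0, "z": 0, "ax": 0, "ay": 0, "az": -0.4}, {"x": 0, "y": 0, "z": 0, "ax": 0, "ay": 0, "az": -0.4}, {"x": 0, "y": 0, "z": 0, "ax": 0, "ay": 0, "az": -0.4}, {"x": 0, "y": 0, "z": 0, "ax": 0, "ay": 0, "az": -0.4}, {"x": 0, "y": 0, "z": 0, "ax": 0, "ay": 0, "az": -0.4}, {"x": 0, "y": 0, "z": 0, "ax": 0, "ay": 0, "az": -0.4}]}}

```text
t: 11.45
tool_pos: [0.525, 0.2023, 0.114]
orientation: [0.026, 1.0, 0.0, 0.001]
contact_force: [-1.6, -1.3, 6.0]
grip_width: 0.0133
grip_force: 60.2
```

```bash
python3 st.py
```

```text
t 11.45 pos [0.525  0.2023 0.114 ] yawX -2.94 zax [0.0013 0.0003] F [-1.65 -1.26  6.  ] M [-0.179  0.273  0.214] grip 0.013332907877912581 j6 0.4191592530780983
```

Call:
{"name": "play_rows", "arguments": {"moves": [{"x": 0, "y": 0, "z": 0, "ax": 0, "ay": 0, "az": -0.4}, {"x": 0, "y": 0, "z": 0, "ax": 0, "ay": 0, "az": -0.4}, {"x": 0, "y": 0, "z": 0, "ax": 0, "ay": 0, "az": -0.4}, {"x": 0, "y": 0, "z": 0, "ax": 0, "ay": 0, "az": -0.4}, {"x": 0, "y": 0, "z": 0, "ax": 0, "ay": 0, "az": -0.4}, {"x": 0, "y": 0, "z": 0, "ax": 0, "ay": 0, "az": -0.4}, {"x": 0, "y": 0, "z": 0, "ax": 0, "ay": 0, "az": -0.4}, {"x": 0, "y": 0, "z": 0, "ax": 0, "ay": 0, "az": -0.4}]}}

```text
t: 12.25
tool_pos: [0.525, 0.2023, 0.114]
orientation: [0.164, 0.986, 0.0, 0.001]
contact_force: [-0.9, -1.2, 6.0]
grip_width: 0.0132
grip_force: 60.3
```

```bash
python3 st.py
```

```text
t 12.25 pos [0.525  0.2023 0.114 ] yawX -18.92 zax [0.0015 0.0001] F [-0.92 -1.22  5.99] M [-0.197  0.284  0.316] grip 0.01317748978976547 j6 0.6981091960538857
```

Call:
{"name": "play_rows", "arguments": {"moves": [{"x": 0, "y": 0, "z": 0, "ax": 0, "ay": 0, "az": -0.2}, {"x": 0, "y": 0, "z": 0, "ax": 0, "ay": 0, "az": -0.2}, {"x": 0, "y": 0, "z": 0, "ax": 0, "ay": 0, "az": -0.2}, {"x": 0, "y": 0, "z": 0, "ax": 0, "ay": 0, "az": -0.2}, {"x": 0, "y": 0, "z": 0, "ax": 0, "ay": 0, "az": -0.2}, {"x": 0, "y": 0, "z": 0, "ax": 0, "ay": 0, "az": -0.2}, {"x": 0, "y": 0, "z": 0, "ax": 0, "ay": 0, "az": -0.2}, {"x": 0, "y": 0, "z": 0, "ax": 0, "ay": 0, "az": -0.2}]}}

```text
t: 13.05
tool_pos: [0.525, 0.2022, 0.1139]
orientation: [0.232, 0.973, 0.0, 0.001]
contact_force: [-1.1, -1.6, 5.4]
grip_width: 0.0135
grip_force: 60.3
```

```bash
python3 st.py
```

```text
t 13.05 pos [0.525  0.2022 0.1139] yawX -26.88 zax [ 0.0014 -0.0001] F [-1.06 -1.64  5.4 ] M [-0.282  0.299  0.276] grip 0.01346359097177779 j6 0.8370571806220708
```

Call:
{"name": "play_rows", "arguments": {"moves": [{"x": 0, "y": 0, "z": 0, "ax": 0, "ay": 0, "az": -0.1}, {"x": 0, "y": 0, "z": 0, "ax": 0, "ay": 0, "az": -0.1}, {"x": 0, "y": 0, "z": 0, "ax": 0, "ay": 0, "az": -0.1}, {"x": 0, "y": 0, "z": 0, "ax": 0, "ay": 0, "az": -0.1}]}}

```text
t: 13.45
tool_pos: [0.525, 0.2022, 0.114]
orientation: [0.249, 0.968, 0.0, 0.001]
contact_force: [-2.1, -1.3, 5.2]
grip_width: 0.0134
grip_force: 60.2
```

```bash
python3 st.py
```

```text
t 13.45 pos [0.525  0.2022 0.114 ] yawX -28.86 zax [ 0.0015 -0.    ] F [-2.06 -1.29  5.2 ] M [-0.278  0.362  0.282] grip 0.013429480118101706 j6 0.8715559808910306
```

Call:
{"name": "play_rows", "arguments": {"moves": [{"x": 0, "y": 0, "z": 0, "ax": 0, "ay": 0, "az": -0.1}, {"x": 0, "y": 0, "z": 0, "ax": 0, "ay": 0, "az": -0.1}, {"x": 0, "y": 0, "z": 0, "ax": 0, "ay": 0, "az": -0.1}]}}

```text
t: 13.75
tool_pos: [0.525, 0.2022, 0.114]
orientation: [0.262, 0.965, 0.0, 0.001]
contact_force: [-2.1, -1.3, 5.3]
grip_width: 0.0131
grip_force: 60.3
```

```bash
python3 st.py
```

```text
t 13.75 pos [0.525  0.2022 0.114 ] yawX -30.36 zax [ 0.0014 -0.0001] F [-2.05 -1.34  5.31] M [-0.226  0.385  0.323] grip 0.013122921465230183 j6 0.897760946117128
```

Call:
{"name": "play_rows", "arguments": {"moves": [{"x": 0, "y": 0, "z": 0, "ax": 0, "ay": 0, "az": -0.1}, {"x": 0, "y": 0, "z": 0, "ax": 0, "ay": 0, "az": -0.1}]}}

```text
t: 13.95
tool_pos: [0.525, 0.2022, 0.114]
orientation: [0.27, 0.963, 0.0, 0.001]
contact_force: [-1.4, -1.2, 5.5]
grip_width: 0.0131
grip_force: 60.3
```

```bash
python3 st.py
```

```text
t 13.95 pos [0.525  0.2022 0.114 ] yawX -31.36 zax [ 0.0015 -0.    ] F [-1.41 -1.25  5.45] M [-0.329  0.309  0.362] grip 0.013121088756066995 j6 0.9151999577573166
```

Call:
{"name": "play_rows", "arguments": {"moves": [{"x": 0, "y": 0, "z": 0, "ax": 0, "ay": 0, "az": -0.1}, {"x": 0, "y": 0, "z": 0, "ax": 0, "ay": 0, "az": -0.1}]}}

```text
t: 14.15
tool_pos: [0.525, 0.2022, 0.114]
orientation: [0.278, 0.961, 0.0, 0.001]
contact_force: [-1.7, -2.9, 5.6]
grip_width: 0.013
grip_force: 61.1
```

```bash
python3 st.py
```

```text
t 14.15 pos [0.525  0.2022 0.114 ] yawX -32.29 zax [ 0.0015 -0.0002] F [-1.66 -2.89  5.56] M [-0.356  0.315  0.801] grip 0.012965452020223159 j6 0.931597332405037
```

The moment jumped to 0.8 N m, so the ring is at its stop. I'll back off by the pins' play and lift straight out.

Call:
{"name": "play_rows", "arguments": {"moves": [{"x": 0, "y": 0, "z": 0, "ax": 0, "ay": 0, "az": 0}, {"x": 0, "y": 0, "z": 0, "ax": 0, "ay": 0, "az": 0.2}, {"x": 0, "y": 0, "z": 0, "ax": 0, "ay": 0, "az": 0.2}, {"x": 0, "y": 0, "z": 0, "ax": 0, "ay": 0, "az": 0.1}, {"x": 0, "y": 0, "z": 0, "ax": 0, "ay": 0, "az": 0}, {"x": 0, "y": 0, "z": 0, "ax": 0, "ay": 0, "az": 0}]}}

```text
t: 14.75
tool_pos: [0.5252, 0.2022, 0.114]
orientation: [0.258, 0.966, 0.0, 0.001]
contact_force: [-0.8, -0.6, 5.7]
grip_width: 0.0133
grip_force: 60.1
```

```bash
python3 st.py
```

```text
t 14.75 pos [0.5252 0.2022 0.114 ] yawX -29.9 zax [0.0016 0.0003] F [-0.76 -0.59  5.67] M [-0.185  0.246 -0.085] grip 0.013314798762603445 j6 0.8896739762453745
```

Call:
{"name": "play_rows", "arguments": {"moves": [{"x": 0, "y": 0, "z": 0.08, "ax": 0, "ay": 0, "az": 0}, {"x": 0, "y": 0, "z": 0.1, "ax": 0, "ay": 0, "az": 0}, {"x": 0, "y": 0, "z": 0.12, "ax": 0, "ay": 0, "az": 0}, {"x": 0, "y": 0, "z": 0.15, "ax": 0, "ay": 0, "az": 0}, {"x": 0, "y": 0, "z": 0.25, "ax": 0, "ay": 0, "az": 0}, {"x": 0, "y": 0, "z": 0.5, "ax": 0, "ay": 0, "az": 0}, {"x": 0, "y": 0, "z": 0.4, "ax": 0, "ay": 0, "az": 0}, {"x": 0, "y": 0, "z": 0.1, "ax": 0, "ay": 0, "az": 0}]}}

```text
t: 15.55
tool_pos: [0.5256, 0.2026, 0.1663]
orientation: [0.257, 0.966, 0.001, 0.001]
contact_force: [-0.1, -0.9, -3.1]
grip_width: 0.013
grip_force: 58.9
```

Call:
{"name": "play_rows", "arguments": {"moves": [{"x": 0.3, "y": -0.2, "z": 0, "ax": 0, "ay": 0, "az": 0}, {"x": 0.5, "y": -0.3, "z": 0, "ax": 0, "ay": 0, "az": 0}, {"x": 0.6, "y": -0.35, "z": 0, "ax": 0, "ay": 0, "az": 0}, {"x": 0.5, "y": -0.3, "z": 0, "ax": 0, "ay": 0, "az": 0}, {"x": 0.35, "y": -0.15, "z": 0, "ax": 0, "ay": 0, "az": 0}, {"x": 0, "y": 0, "z": 0, "ax": 0, "ay": 0, "az": 0}, {"x": 0, "y": 0, "z": 0, "ax": 0, "ay": 0, "az": 0}, {"x": 0, "y": 0, "z": 0, "ax": 0, "ay": 0, "az": 0}]}}

```text
t: 16.35
tool_pos: [0.5912, 0.1633, 0.1639]
orientation: [0.257, 0.966, -0.0, -0.001]
contact_force: [-0.1, 0.7, -3.6]
grip_width: 0.0135
grip_force: 58.9
```

```bash
python3 st.py
python3 - <<'E'
from h import *
c=cap("wrist"); save(c,"w4"); s=arm.sense(); np.save("w4.npy",c,allow_pickle=True); np.save("s4.npy",s,allow_pickle=True)
P=cloud(c); r=np.hypot(P[...,0]-.5243,P[...,1]-.2022)
print("glass z",np.median(P[r<.018][:,2]),"ring z",np.median(P[(r>.024)&(r<.027)][:,2]))
c0=np.load("w3.npy",allow_pickle=True).item(); P=cloud(c0); r=np.hypot(P[...,0]-.5243,P[...,1]-.2022)
print("before glass z",np.median(P[r<.018][:,2]),"ring z",np.median(P[(r>.024)&(r<.027)][:,2]))
E
```

```text
t 16.35 pos [0.5912 0.1633 0.1639] yawX -29.8 zax [-0.0014 -0.0001] F [-0.08  0.68 -3.62] M [0.034 0.    0.02 ] grip 0.013491790696512006 j6 0.7894842097880725
glass z 0.0719956549937224 ring z 0.07764230047339175
before glass z 0.07596753501761522 ring z 0.07758892282357306
```

View pics/w4.png

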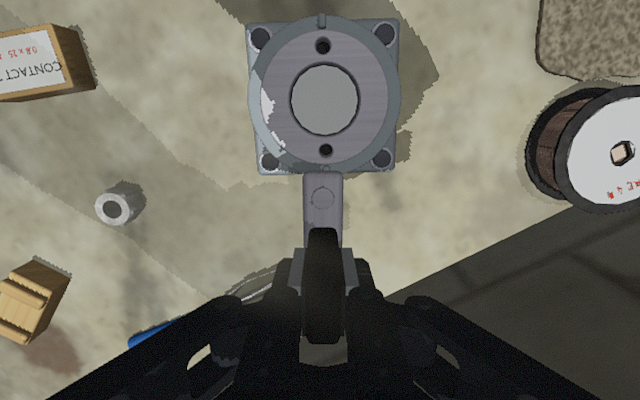

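The ring's holes (323,45) and (326,149) are in line with the ribs (322,20) and (327,170), and the glass has dropped 4.0 mm, so it is home. I'll carry the spanner back to its rest.

Call:
{"name": "play_rows", "arguments": {"moves": [{"x": -0.05, "y": -0.4, "z": 0, "ax": 0, "ay": 0, "az": 0.6}, {"x": -0.1, "y": -0.7, "z": 0, "ax": 0, "ay": 0, "az": 0.8}, {"x": -0.1, "y": -0.8, "z": 0, "ax": 0, "ay": 0, "az": 0.8}, {"x": -0.1, "y": -0.8, "z": 0, "ax": 0, "ay": 0, "az": 0.8}, {"x": -0.12, "y": -0.8, "z": 0, "ax": 0, "ay": 0, "az": 0.8}, {"x": -0.12, "y": -0.8, "z": 0, "ax": 0, "ay": 0, "az": 0.8}, {"x": -0.12, "y": -0.8, "z": 0, "ax": 0, "ay": 0, "az": 0.8}, {"x": -0.12, "y": -0.8, "z": 0, "ax": 0, "ay": 0, "az": 0.8}]}}

```text
t: 17.2
tool_pos: [0.5663, -0.0141, 0.1646]
orientation: [-0.012, 1.0, 0.0, 0.0]
contact_force: [0.2, -0.2, -3.5]
grip_width: 0.0135
grip_force: 58.9
```

Call:
{"name": "play_rows", "arguments": {"moves": [{"x": -0.15, "y": -0.8, "z": 0, "ax": 0, "ay": 0, "az": 0.8}, {"x": -0.15, "y": -0.8, "z": 0, "ax": 0, "ay": 0, "az": 0.8}, {"x": -0.15, "y": -0.8, "z": 0, "ax": 0, "ay": 0, "az": 0.8}, {"x": -0.15, "y": -0.8, "z": 0, "ax": 0, "ay": 0, "az": 0.8}, {"x": -0.15, "y": -0.6, "z": 0, "ax": 0, "ay": 0, "az": 0.8}, {"x": -0.05, "y": -0.36, "z": 0, "ax": 0, "ay": 0, "az": 0.08}, {"x": 0, "y": 0, "z": 0, "ax": 0, "ay": 0, "az": 0}, {"x": 0, "y": 0, "z": 0, "ax": 0, "ay": 0, "az": 0}]}}

```text
t: 18.0
tool_pos: [0.5431, -0.1379, 0.1644]
orientation: [-0.187, 0.982, 0.0, 0.0]
contact_force: [-0.8, -0.4, -3.6]
grip_width: 0.0133
grip_force: 58.8
```

```bash
python3 st.py
```

```text
t 18.0 pos [ 0.5431 -0.1379  0.1644] yawX 21.54 zax [0.0003 0.0008] F [-0.84 -0.42 -3.59] M [-0.015 -0.008  0.02 ] grip 0.013324418801014884 j6 -0.6251321145941124
```

Call:
{"name": "play_rows", "arguments": {"moves": [{"x": -0.02, "y": -0.01, "z": -0.2, "ax": 0, "ay": 0, "az": 0.5}, {"x": 0, "y": 0, "z": -0.6, "ax": 0, "ay": 0, "az": 0.3}, {"x": 0, "y": 0, "z": -0.7, "ax": 0, "ay": 0, "az": 0}, {"x": 0, "y": 0, "z": -0.6, "ax": 0, "ay": 0, "az": 0}, {"x": 0, "y": 0, "z": -0.5, "ax": 0, "ay": 0, "az": 0}, {"x": 0, "y": 0, "z": -0.3, "ax": 0, "ay": 0, "az": 0}, {"x": 0, "y": 0, "z": -0.2, "ax": 0, "ay": 0, "az": 0}, {"x": 0, "y": 0, "z": 0, "ax": 0, "ay": 0, "az": 0}]}}

```text
t: 18.8
tool_pos: [0.5423, -0.1383, 0.0708]
orientation: [-0.222, 0.975, 0.0, -0.0]
contact_force: [-0.4, 0.2, -3.0]
grip_width: 0.0135
grip_force: 59.0
```

```bash
python3 st.py
```

```text
t 18.8 pos [ 0.5423 -0.1383  0.0708] yawX 25.61 zax [-0.001   0.0004] F [-0.35  0.16 -2.99] M [ 0.017 -0.016  0.015] grip 0.01349026695521022 j6 -0.6968068488294098
```

Call:
{"name": "play_rows", "arguments": {"moves": [{"x": 0, "y": 0, "z": -0.08, "ax": 0, "ay": 0, "az": 0}, {"x": 0, "y": 0, "z": -0.08, "ax": 0, "ay": 0, "az": 0}, {"x": 0, "y": 0, "z": -0.06, "ax": 0, "ay": 0, "az": 0}, {"x": 0, "y": 0, "z": -0.05, "ax": 0, "ay": 0, "az": 0}, {"x": 0, "y": 0, "z": -0.03, "ax": 0, "ay": 0, "az": 0}, {"x": 0, "y": 0, "z": 0, "ax": 0, "ay": 0, "az": 0}, {"x": 0, "y": 0, "z": 0, "ax": 0, "ay": 0, "az": 0}]}}

```text
t: 19.5
tool_pos: [0.5425, -0.139, 0.0623]
orientation: [-0.221, 0.975, -0.0, 0.0]
contact_force: [0.2, 1.5, -3.3]
grip_width: 0.0133
grip_force: 59.0
```

```bash
python3 st.py
```

```text
t 19.5 pos [ 0.5425 -0.139   0.0623] yawX 25.57 zax [ 0.0001 -0.    ] F [ 0.23  1.53 -3.3 ] M [-0.031 -0.006 -0.017] grip 0.013300186327629453 j6 -0.6970793887128149
```

Almost on the seat. I'll ease down another millimetre, then release.

Call:
{"name": "play_rows", "arguments": {"moves": [{"x": 0, "y": 0, "z": -0.02, "ax": 0, "ay": 0, "az": 0}, {"x": 0, "y": 0, "z": -0.02, "ax": 0, "ay": 0, "az": 0}, {"x": 0, "y": 0, "z": 0, "ax": 0, "ay": 0, "az": 0}, {"x": 0, "y": 0, "z": 0, "ax": 0, "ay": 0, "az": 0}]}}

```text
t: 19.9
tool_pos: [0.5426, -0.1391, 0.062]
orientation: [-0.221, 0.975, -0.0, 0.0]
contact_force: [-3.3, -0.4, 6.1]
grip_width: 0.0129
grip_force: 60.2
```

```bash
python3 st.py
```

```text
t 19.9 pos [ 0.5426 -0.1391  0.062 ] yawX 25.57 zax [ 0.0008 -0.0002] F [-3.33 -0.41  6.13] M [0.148 0.503 0.047] grip 0.012924079954424576 j6 -0.6971918773632446
```

Call:
{"name": "play_rows", "arguments": {"moves": [{"x": 0, "y": 0, "z": 0.03, "ax": 0, "ay": 0, "az": 0}, {"x": 0, "y": 0, "z": 0, "ax": 0, "ay": 0, "az": 0}, {"x": 0, "y": 0, "z": 0, "ax": 0, "ay": 0, "az": 0}, {"x": 0, "y": 0, "z": 0, "ax": 0, "ay": 0, "az": 0}, {"x": 0, "y": 0, "z": 0, "ax": 0, "ay": 0, "az": 0}, {"x": 0, "y": 0, "z": 0, "ax": 0, "ay": 0, "az": 0}], "gripper": 0.2}}

```text
t: 20.5
tool_pos: [0.5424, -0.1389, 0.0619]
orientation: [-0.221, 0.975, 0.0, -0.0]
contact_force: [0.5, -0.5, -0.6]
grip_width: 0.0512
grip_force: 0.0
```

Call:
{"name": "play_rows", "arguments": {"moves": [{"x": 0, "y": 0, "z": 0.2, "ax": 0, "ay": 0, "az": 0}, {"x": 0, "y": 0, "z": 0.5, "ax": 0, "ay": 0, "az": 0}, {"x": 0, "y": 0, "z": 1, "ax": 0, "ay": 0, "az": 0}, {"x": 0, "y": 0, "z": 1, "ax": 0, "ay": 0, "az": 0}, {"x": 0, "y": 0, "z": 1, "ax": 0, "ay": 0, "az": 0}, {"x": 0, "y": 0, "z": 1, "ax": 0, "ay": 0, "az": 0}, {"x": 0, "y": 0, "z": 0.5, "ax": 0, "ay": 0, "az": 0}, {"x": 0, "y": 0, "z": 0, "ax": 0, "ay": 0, "az": 0}]}}

```text
t: 21.3
tool_pos: [0.5443, -0.1394, 0.2212]
orientation: [-0.221, 0.975, -0.001, 0.003]
contact_force: [0.1, 0.0, 0.5]
grip_width: 0.0513
grip_force: 0.0
```

```bash
python3 st.py
python3 - <<'E'
from h import *
c=cap("wrist"); save(c,"w5"); P=cloud(c); hsv=cv2.cvtColor(c["pixels"],cv2.COLOR_RGB2HSV)
m=np.hypot(P[...,0]-.541,P[...,1]+.137)<.06
b=m&(P[...,2]>.031)&(P[...,2]<.042)&(hsv[...,1]<50); print("bar",cv2.minAreaRect((P[b][:,:2]*1000).astype(np.float32)),np.median(P[b][:,2]))
g=m&(P[...,2]>.078)&(P[...,2]<.088); print("grip",P[g].mean(0))
E
```

```text
t 21.3 pos [ 0.5443 -0.1394  0.2212] yawX 25.58 zax [ 0.0059 -0.0015] F [0.11 0.02 0.51] M [ 0.003 -0.024 -0.009] grip 0.05131214597199779 j6 -0.6971171444009714
bar ((541.2971801757812, -139.55856323242188), (85.22117614746094, 19.361061096191406), 26.121688842773438) 0.035286792345647744
grip [ 0.54072341 -0.13982462  0.08097586]
```

View pics/w5.png

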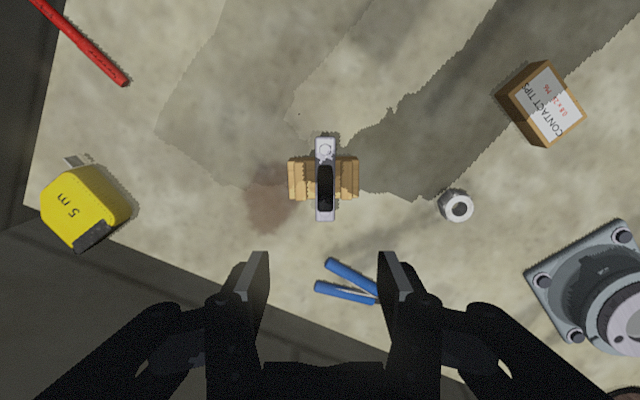

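The spanner lies back on its rest at (325,180) at its original height and pose. The nut, box and pliers have not moved. Handing in.

```bash
python3 -c "from cell import job; print(job.finish_job())"
```

```text
the job is handed in; nothing more can be done
None
```

The job is done and handed in at about 21 s: I turned the ring clockwise to its stop, where the sight glass measured 4.0 mm lower (fully home), and laid the spanner back on its rest, pins down, with the nut, box and pliers apparently unmoved in the last view.

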